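# Reset a coin counter's sizing dial and clear the stopped coins

### The arm

A 6-joint arm with a two-finger parallel gripper is mounted at the origin on a cart in front of the work surface, level with it; the furniture and walls round the work are solid. World frame = base frame: x ahead of the robot, y to its left, z up, the work surface at z = 0. Lengths are in m, angles in degrees, forces in N, time in s.
With the tool pointing down it reaches from about 0.25 to 0.725 m from the base axis. Payload 9.7 kg.
Tool frame: the origin (TCP) lies between the finger pads; the fingertips stand bot.tcp_to_tips ahead of it and the grasp point (between the pads) lies 2 mm behind it (bot.tcp_to_tips is the distance from the TCP to the fingertips, in m); z points along the fingers, y is the line along which they close (so a half turn about z gives the same grasp; the last joint's range is limited). The gripper opens to 85 mm and grips with 20 to 120 N. Pads are 22 mm wide; open, the fingers measure 114 mm over their backs; the gripper's body (76 mm by 85 mm) begins 54 mm behind the grasp point. The pads swing forward as they close: fully open they stand 13 mm farther back than shut.
Start: joints at [71.734, 4.979, 10.078, 95.1, 0, 90], TCP at [0.172, 0.522, 0.248] pointing down, gripper open.
Joint ranges: [-179.16, 179.16], [-48.56, 103.87], [-65.8, 70.77], [-126.05, 130.52], [-82.76, 87.17], [-180, 180]. Speed limits (degrees/s): [127.2, 127.2, 147.25, 180, 180, 180].

### API

Orientations are given as [roll, pitch, yaw] about the fixed x, y, z axes, in that order (R = Rz(yaw) Ry(pitch) Rx(roll)).
In Python, from workcell import sensors, camera, camera_params, bot gives the robot as it stands.
- The arm moves only by the tool apply_moves, never from a script. Its argument "motion" is a list of rows, each an object with "jaw": the opening, from -1 (shut) to 1 (fully open); "xyz": the shift along the tool's x, y, z in mm, a list of three; "twist": the turn about the tool's z in rad. A call has 1 to 5 rows; each row is the pose to reach, as a shift and turn from the pose commanded when the call began, along the tool's axes at that moment; what a row does not reach only later rows make up. A row lasts 1/8 s, in which the tool goes at most 62.5 mm and 10.7 degrees, less where a joint would pass 70% of its speed; a pose out of reach is approached as far as the arm can. A call with a gripper value outside its range is refused whole. The fingers move at their own pace and stop on an object; "grip_force" is the grip in N (left out, the last holds). Time passes only in rows, so rows that repeat a pose let the fingers close. It gives the time, the measured TCP pose, the force, the opening and the grip force at its end, in the units of the state.
- sensors.get_obs(): the state, without advancing time (a new reading comes with each control period).
- camera(name): name is "side" or "top"; returns (picture, depth): 384x512x3 uint8, red, green, blue; 384x512 float32, m along the optical axis (not along the pixel's ray), 0 where there is no reading.
- camera_params(name): a dict with "mtx" (3x3 intrinsics, pixels), "rvec" (rotation vector, rad) and "tvec" (3), from world to camera coordinates, as OpenCV has them. Camera axes: x right, y down, z forward; pixel columns grow to the right and rows downward; lengths in m; the calibration is good to about 2 mm. A picture is of the moment at which its call begins. camera_params takes no time and is no camera call.
- bot.job_done(): hands the job in; it is judged then, once.
The state is a dict: "time": time; "q": joint angles; "qd": joint speeds; "joint_efforts": joint torques, N m; "ee_pos": TCP position; "tcp_rot": TCP orientation; "wrist_force": force on the tool from outside, world axes, zero at the start; "torque": the same for the moment, N m; "opening": finger opening in m; "grasp_force": force on a finger pad.
Only numpy, scipy, OpenCV 4.12 (cv2) and the standard library are available. Lean on these libraries where they do the work, as an engineer would, in place of code of your own. Each camera call takes 0.05 s, during which the arm holds its last target. There are 200 camera calls.

### The job

A short pile of coins has stopped at the sizing gate in the coin counter's track because the dial is set for a smaller coin. Press the dial down against its spring and turn it anticlockwise until its white line points at the green mark, and let it spring fully up again so that it locks there. Then use the orange-handled clearing stick, not your fingers, to push the coins along the track and off its end into the outlet tray, stand the stick back in its socket, and leave the till roll, coin roll and coin stacks beside the machine where they are.

Things in the scene. Friction and masses are not known exactly. Their poses are not given: they have to be found in the camera images.
- coin_counter: fixed white and grey desktop coin counter, 150 mm in its own x, y from -130 to +145 mm, deck top 72 mm above the counter top. Origin on the counter top under it; x points away from the operator, y left, z up. Round hopper on the deck at (-27, 98), rim z 96 mm. Behind it the teller's clear glass screen stands across the counter at x = 0.675 m: keep the wrist clear.
- dial (a joint): angle of the dial in rad, growing anticlockwise seen from above, 0 at the smallest setting (white line along the machine's +y); the green mark is at 3.14 (line along the machine's -y). Nine settings, one notch each 0.524 rad, from 0 to 4.19. It opens the gate as the angle grows.
- dial_press (a joint): how far the dial is pressed down, m: 0 fully up, where it is locked in a notch; it is free to turn only when pressed more than 3.2 mm; the bottom stop is at 6 mm. A spring pushes it up (about 3 N at the top, 7 N at the bottom). Let go between two notches it stays about 3 mm low on a tooth and must be turned a little until it jumps up.
- dial_grip (a point): point on the dial's upright axis, 12 mm under the knob's top and 16 mm above its skirt. Fluted black knob 40 mm in diameter and 28 mm high, on a skirt 56 mm in diameter and 4 mm thick; with the dial up the skirt's top lies 84 mm and the knob's top 112 mm above the counter top.
- green_mark (a point): green wedge on the dark plate round the dial, 38 mm from the dial's axis
- gate_nose (a point): round tip of the brass sizing gate (10 mm wide along the track), which comes out of the track's far wall across the track and leaves a gap to the near wall: 8 mm at dial 0, 22 mm at dial 1.6; at the green mark it is drawn back flush with the wall
- track_start (a point): middle of the track's bed near its closed hopper end. The track is a straight open-topped groove along the machine's y, 34 mm wide (machine x from -57 to -23 mm), 12 mm deep, bed 60 mm above the counter top; it is closed by the feed throat 12 mm further on towards +y
- track_end (a point): middle of the bed at the track's open end, above the outlet tray (162 mm from track_start along the machine's -y)
- tray_floor (a point): centre of the floor of the black outlet tray, 60 x 60 mm inside, walls 46 mm high above the counter top, fixed to the machine below the track's open end
- socket_mouth (a point): centre of the mouth of the stick's socket in the machine's far left corner: square hole 14 x 14 mm with a chamfer, 47 mm deep
- stick: clearing stick standing upright in its socket, 122 mm long. Origin at its lower tip, z along the stick towards the handle. Shaft 9 mm thick; orange flat-sided handle, 18 x 18 mm square along the stick's x and y, from 70 to 122 mm above the tip. 60 g.
- stick_handle (a point): middle of the orange handle, 98 mm above the tip
- coins: short pile of silver coins that keep together as one piece, 26 mm in diameter and 6 mm high, lying flat on the track's bed between the gate and the hopper end; origin at the centre of its underside
- coin_roll: upright paper roll of coins, 26 mm thick, 88 mm high, right of the machine; origin at its underside
- stack_a: stack of coins, 27 mm wide, 25 mm high, right of the machine; origin at its underside
- stack_b: stack of coins, 26 mm wide, 21 mm high, right of the machine; origin at its underside
- till_roll: white till roll standing on end, 58 mm in diameter, 57 mm high, left of the machine; origin at its underside

How it is judged:
By the outcome, as a careful person would: the job done as asked, in the order asked, and still so for the second after the job is handed in, with the robot touching nothing.
It also fails if it takes over 72 s, if anything falls off the work surface, if the arm or the gripper's body presses on something with over 40 N, if the wrist force passes 120 N, or if a joint passes its speed limit or range.

## Working session

There is one attempt and no reset: what is moved stays moved. The work goes in short steps, Python scripts to look and compute and a tool call to move; the robot and the scene stay as the last step left them, time stands still between calls to the robot, and variables do not carry over. Pictures are saved under pics/ and viewed, at most 10 in all, crops included, and the job is handed in when it is done.

Besides the shell and the picture viewer there is one more tool, called after "Emit:" as name(argument=value, ...), one argument or row to a line, values as JSON. apply_moves: Moves the arm, as the interface text tells. Its arguments: {"type":"object","properties":{"motion":{"type":"array","items":{"type":"object","properties":{"jaw":{"type":"number"},"xyz":{"type":"array","items":{"type":"number"}},"twist":{"type":"number"}}}},"grip_force":{"type":"number"}},"required":["motion"]}

```bash
ls; mkdir -p pics; python3 - <<'E'
from workcell import sensors,camera,camera_params,bot
import cv2,numpy as np
print(sensors.get_obs(),bot.tcp_to_tips)
for n in("top","side"):
    p,d=camera(n); np.savez(f"{n}0.npz",p=p,d=d); cv2.imwrite(f"pics/{n}0.png",p[:,:,::-1])
    c=camera_params(n);print(n,c)
    R=cv2.Rodrigues(np.array(c['rvec']))[0];print(-R.T@np.array(c['tvec']).ravel())
E
```

```text
pics
{'time': 0.0, 'q': array([ 7.17334605e+01,  5.01071044e+00,  1.00340016e+01,  9.50986493e+01,
       -1.40235273e-03,  8.99993144e+01]), 'qd': array([ 0.00087041,  0.02690964, -0.01702719,  0.14616911, -0.07161414,
       -0.01583387]), 'joint_efforts': array([-7.40297328e-04, -5.20385420e+01,  4.64806259e+01,  1.62998523e-02,
       -8.91265540e-05, -1.94978199e-06]), 'ee_pos': array([0.17233332, 0.5220895 , 0.24758273]), 'tcp_rot': array([-1.79924642e+02,  1.40144973e-03,  1.61734148e+02]), 'wrist_force': array([ 0.17738237, -0.27830596, -0.00770319]), 'torque': array([ 0.00790181, -0.01862679,  0.01960197]), 'grasp_force': 0.0, 'opening': 0.08531396157875672} 0.017
top {'mtx': array([[346.64954471,   0.        , 254.15711917],
       [  0.        , 346.64954471, 185.46585961],
       [  0.        ,   0.        ,   1.        ]]), 'rvec': array([ 2.14089289, -2.18957459,  0.14291507]), 'tvec': array([-0.10683095,  0.50756214,  1.15833229])}
[ 0.36323611 -0.10215943  1.21177096]
side {'mtx': array([[346.80560678,   0.        , 261.36857209],
       [  0.        , 346.80560678, 192.94572499],
       [  0.        ,   0.        ,   1.        ]]), 'rvec': array([ 2.11059161, -0.47237945,  0.26744325]), 'tvec': array([-0.50142395,  0.1387209 ,  0.86759109])}
[ 0.16796479 -0.80003392  0.59591721]
```

View pics/top0.png

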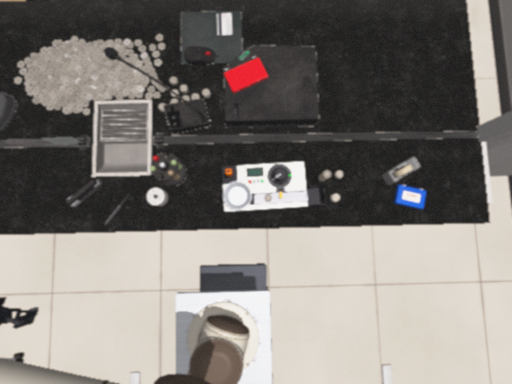

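View pics/side0.png

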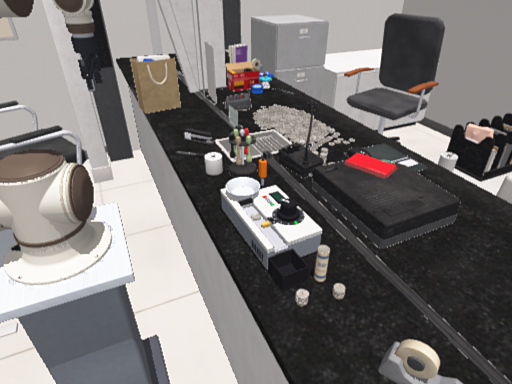

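The top view shows the machine at about (222–308, 162–210), the dial at (279,175), hopper at (237,195), stick at (228,172), till roll at (156,197) and coin stacks at (323–340, 173–198). In the side view the dial is at (289,213) and the stick at (263,168). Next I'll zoom in.

```bash
python3 - <<'E'
import cv2,numpy as np
t=np.load("top0.npz")['p'];s=np.load("side0.npz")['p']
a=cv2.resize(t[155:217,215:349],None,fx=5.9,fy=5.9,interpolation=cv2.INTER_CUBIC)
cv2.imwrite("pics/tc.png",a[:,:,::-1])
b=cv2.resize(s[145:295,210:350],None,fx=4,fy=4,interpolation=cv2.INTER_CUBIC)
cv2.imwrite("pics/sc.png",b[:,:,::-1])
E
```

```text
(no output)
```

View pics/tc.png

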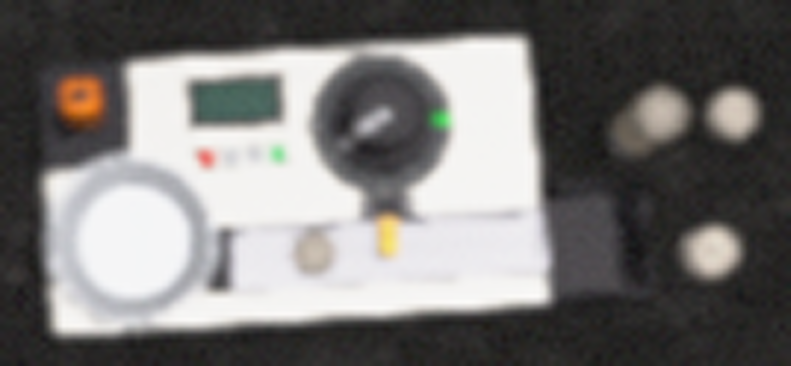

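View pics/sc.png

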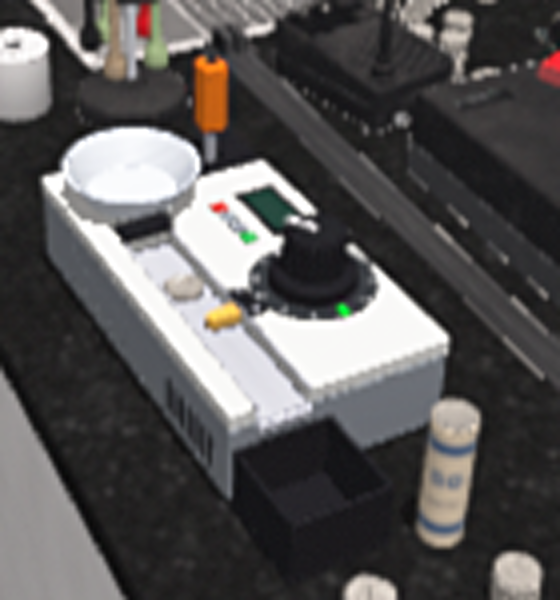

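The crops show: dial knob at about (382,112) in the top crop with its white line toward lower left (between +y and −x), so it is roughly at setting 1 or 2. The green mark is at (441,119), the coins at (313,252), the yellow gate at (388,236) and the orange handle at (80,100). Now measuring.

```bash
cat > h.py <<'E'
import cv2,numpy as np
from workcell import camera_params
def cam(n):
    c=camera_params(n);R=cv2.Rodrigues(np.array(c['rvec']))[0];return c['mtx'],R,np.array(c['tvec']).ravel()
def ray(n,uv):
    K,R,t=cam(n);d=R.T@np.linalg.inv(K)@np.array([uv[0],uv[1],1.]);return -R.T@t,d
def onz(n,uv,z):
    o,d=ray(n,uv);return o+d*(z-o[2])/d[2]
def proj(n,P):
    K,R,t=cam(n);p=K@(R@np.array(P,float)+t);return p[:2]/p[2]
def two(a,b):
    (o1,d1),(o2,d2)=ray("top",a),ray("side",b);d1/=np.linalg.norm(d1);d2/=np.linalg.norm(d2)
    s=np.linalg.lstsq(np.c_[d1,-d2],o2-o1,rcond=None)[0];p,q=o1+s[0]*d1,o2+s[1]*d2
    return (p+q)/2,np.linalg.norm(p-q)
def cen(p,f,box):
    x0,y0,x1,y1=box;r=p[y0:y1,x0:x1].astype(int);m=f(r[...,0],r[...,1],r[...,2]);v,u=np.nonzero(m)
    return np.array([u.mean()+x0,v.mean()+y0]),len(u)
E
python3 - <<'E'
from h import *
np.set_printoptions(precision=4,suppress=True)
t=np.load("top0.npz");s=np.load("side0.npz");T,S=t['p'],s['p']
tc=lambda x,y:((x+.5)/5.9-.5+215,(y+.5)/5.9-.5+155)
sc=lambda x,y:((x+.5)/4-.5+210,(y+.5)/4-.5+145)
# deck rectangle from white mask
m=((T.min(2)>140)&(np.indices(T.shape[:2])[1]>215)&(np.indices(T.shape[:2])[1]<312)&(np.indices(T.shape[:2])[0]>155)&(np.indices(T.shape[:2])[0]<215)).astype(np.uint8)
c=max(cv2.findContours(m,0,2)[0],key=cv2.contourArea)
print("rect",cv2.minAreaRect(c))
for nm,p in dict(tr=(528,38),br=(550,302),bl=(52,335),tlwhite=(128,63)).items(): print(nm,onz("top",tc(*p),.072))
for nm,p in dict(front_r=(430-0,352),near_r=(248,418)).items(): pass
print("side: far right corner",onz("side",sc(449,340),.072),"near right",onz("side",sc(228,420),.072),"near left",onz("side",sc(42,180),.072))
G=lambda r,g,b:(g>r+60)&(g>b+50)
O=lambda r,g,b:(r>170)&(g>60)&(g<150)&(b<80)
gt=cen(T,G,(284,170,296,180));gs=cen(S,G,(285,215,305,230));print("green",gt,gs,onz("top",gt[0],.073),onz("side",gs[0],.073),two(gt[0],gs[0]))
ot=cen(T,O,(222,162,236,180));os=cen(S,O,(255,155,272,180));print("orange",ot,os,two(ot[0],os[0]))
print("handle top",onz("top",tc(80,98),.147), "side top",onz("side",sc(211,60),.147),"bot side",onz("side",sc(211,128),.095))
print("coin top",onz("top",tc(313,252),.066),"side",onz("side",sc(184,287),.063))
print("knob top c",onz("top",tc(383,112),.112),"plate c",onz("top",tc(381,121),.074), "side knob",onz("side",sc(320,240),.108))
for nm,p in dict(l0=(362,134),l1=(388,112)).items(): print(nm,onz("top",tc(*p),.112))
print("gate",onz("top",tc(388,250),.068)); print("tray",onz("top",tc(582,245),.046),"hopper",onz("top",tc(131,240),.096))
# depth checks
def dz(n,uv,D):
    K,R,tt=cam(n);d=D[int(round(uv[1])),int(round(uv[0]))];return R.T@(np.linalg.inv(K)@np.array([uv[0],uv[1],1])*d-tt)
print("depth handle",dz("top",tc(80,100),t['d']),"knob",dz("top",tc(385,112),t['d']),"deck",dz("top",tc(490,150),t['d']),"socketblk",dz("top",tc(85,150),t['d']),"roll",dz("top",tc(664,110),t['d']))
print("socket shaft side",dz("side",sc(211,150),s['d']))
E
```

```text
rect ((264.4980773925781, 185.96888732910156), (46.28469467163086, 85.208740234375), 86.42366790771484)
tr [ 0.5788 -0.2865  0.072 ]
br [ 0.4289 -0.2928  0.072 ]
bl [ 0.4168 -0.0148  0.072 ]
tlwhite [ 0.5692 -0.0596  0.072 ]
side: far right corner [ 0.5788 -0.2842  0.072 ] near right [ 0.4289 -0.2911  0.072 ] near left [ 0.4193 -0.0168  0.072 ]
green (array([289.    , 174.7143]), 7) (array([295.5, 222. ]), 10) [ 0.5335 -0.2343  0.073 ] [ 0.5359 -0.2334  0.073 ] (array([ 0.5341, -0.2346,  0.0743]), np.float64(0.001814237419040589))
orange (array([228.5333, 171.3333]), 30) (array([262.8681, 167.5604]), 91) (array([ 0.5411, -0.0368,  0.1242]), np.float64(0.0006633274979517277))
handle top [ 0.5375 -0.0369  0.147 ] side top [ 0.5417 -0.0325  0.147 ] bot side [ 0.5403 -0.0367  0.095 ]
coin top [ 0.4603 -0.1615  0.066 ] side [ 0.4625 -0.1598  0.063 ]
knob top c [ 0.532  -0.1994  0.112 ] plate c [ 0.5327 -0.2014  0.074 ] side knob [ 0.533  -0.2056  0.108 ]
l0 [ 0.5202 -0.1876  0.112 ]
l1 [ 0.5319 -0.2021  0.112 ]
gate [ 0.4604 -0.2036  0.068 ]
tray [ 0.4626 -0.3169  0.046 ] hopper [ 0.4666 -0.0605  0.096 ]
depth handle [ 0.5365 -0.0368  0.1468] knob [ 0.5324 -0.2007  0.1091] deck [ 0.5151 -0.2624  0.0726] socketblk [ 0.5199 -0.0348  0.074 ] roll [ 0.5336 -0.3583  0.0873]
socket shaft side [ 0.5381 -0.0416  0.08  ]
```

```bash
python3 - <<'E'
from h import *
np.set_printoptions(precision=4,suppress=True,linewidth=200)
T=np.load("top0.npz")['p'];S=np.load("side0.npz")['p']
print(T[163:190,266:294].mean(2).astype(int))
g=T.mean(2);m=np.zeros(g.shape,np.uint8);m[160:188,264:296]=g[160:188,264:296]<150
m=cv2.morphologyEx(m,cv2.MORPH_OPEN,np.ones((5,5),np.uint8))
c=max(cv2.findContours(m,0,1)[0],key=cv2.contourArea);(e)=cv2.minEnclosingCircle(c);print(e,cv2.boundingRect(c))
print(onz("top",e[0],.074))
print("side");print(S[194:214,276:302].mean(2).astype(int))
for y in(-.196,-.1985,-.201):print(y,proj("top",(.5325,y,.112)),proj("side",(.5325,y,.112)),proj("top",(.5325,y,.074)))
for x in (248,254,262,270,276,284,290,296,302): print(x,T[184:208,x].mean(1).astype(int))
E
```

```text
[[170 170 167 168 174 177 182 179 173 167 171 184 195 204 212 215 216 223 229 236 236 237 238 238 239 240 240 242]
 [236 236 235 236 234 236 231 220 193 160 146 150 158 164 168 170 178 203 224 236 241 243 243 243 243 242 242 242]
 [243 243 242 242 243 238 227 194 153 122 109 106 105 107 107 109 120 144 178 206 229 239 242 242 242 243 243 242]
 [242 242 242 242 239 223 177 136 111  95  92  90  90  90  87  90  95 109 128 145 182 223 238 242 243 243 243 242]
 [242 241 242 238 222 171 126 102  92  91  82  77  75  74  73  77  83  90  97 108 129 175 221 239 242 242 243 242]
 [241 242 239 223 175 122 100  89  80  73  64  66  66  65  71  68  68  71  84  91 103 128 176 221 239 242 242 243]
 [242 241 232 190 133  98  91  77  68  62  63  64  73  75  73  74  71  69  70  81  90 109 136 183 227 241 242 243]
 [242 238 216 154 109  92  81  68  64  61  64  74  74  80  76  78  77  72  70  72  87  99 115 148 204 236 243 243]
 [241 230 179 124  96  83  70  60  57  61  71  75  78  80  81  79  80  78  75  69  72  91 100 122 172 225 241 243]
 [241 224 160 109  92  82  62  49  56  63  73  80  85  92  89  83
[... 4652 characters left out ...]
242 243 243 242 243 242 235 223 228 235 234 234 234 234 236 237 237 238 241 242 243 245]
270 [226 241 243 243 244 243 243 241 220 189 199 198 187 186 183 180 194 218 227 230 240 243 244 239]
276 [ 87  98 120 158 183 176 174 169 193 224 232 233 232 232 233 235 235 234 232 233 241 244 245 239]
284 [106 118 158 192 187 180 167 146 170 222 233 234 232 233 234 235 235 231 231 240 244 244 241 208]
290 [243 244 244 243 243 243 238 224 227 232 235 234 234 235 235 235 234 229 226 239 244 245 240 174]
296 [243 243 243 244 244 243 234 214 226 234 235 234 234 236 236 236 236 238 242 244 244 244 235 160]
302 [244 244 243 244 244 241 220 203 224 236 237 236 235 237 237 237 233 230 240 244 245 240 184  95]
```

```bash
cat > g.py <<'E'
import sys,numpy as np
from scipy.spatial.transform import Rotation as Ro
from workcell import sensors
o=sensors.get_obs()
np.set_printoptions(precision=4,suppress=True)
R=Ro.from_euler('xyz',o['tcp_rot'],degrees=True)
print("t%.2f"%o['time'],o['ee_pos'],o['tcp_rot'],"q",o['q'],"F",o['wrist_force'],"open %.4f gf %.1f"%(o['opening'],o['grasp_force']))
a=[float(x) for x in sys.argv[1:]]
if len(a)>=3: print("shift mm",1000*R.inv().apply(np.array(a[:3])-o['ee_pos']))
if len(a)==4: d=(a[3]-o['tcp_rot'][2]+180)%360-180; print("twist",-np.radians(d))
E
echo
```

Emit:
apply_moves(
  motion=[
    {"xyz": [-210, -210, 0], "twist": 0.9, "jaw": 1},
    {"xyz": [-210, -210, 0], "twist": 0.9},
    {"xyz": [-210, -210, 0], "twist": 0.9},
    {"xyz": [-210, -210, 0], "twist": 0.9},
    {"xyz": [-210, -210, 0], "twist": 0.9},
  ],
)

```text
validation failed for argument at $.mo...
```

```bash
python3 g.py .5327 -.2005 .16 84
```

```text
t0.10 [0.1723 0.5221 0.2477] [-179.9316   -0.0003  161.7341] q [71.734   5.009  10.0399 95.0994  0.0003 89.9999] F [ 0.7018 -0.3755  0.9009] open 0.0854 gf 0.0
shift mm [-568.7008 -573.1524   88.3346]
twist 1.3567163324966294
```

All keys are needed in every row, it seems.

Emit:
apply_moves(
  motion=[
    {"jaw": 1, "xyz": [-210, -210, 0], "twist": 0.9},
    {"jaw": 1, "xyz": [-210, -210, 0], "twist": 0.9},
    {"jaw": 1, "xyz": [-210, -210, 0], "twist": 0.9},
    {"jaw": 1, "xyz": [-210, -210, 0], "twist": 0.9},
    {"jaw": 1, "xyz": [-210, -210, 0], "twist": 0.9},
  ],
)

```text
time: 0.72
ee_pos: [0.3064, 0.2549, 0.2482]
tcp_rot: [180.0, 0.0, 109.8]
wrist_force: [0.6, -0.1, 0.2]
opening: 0.0856
grasp_force: 0.0
```

```bash
python3 g.py .5327 -.2005 .16 84
```

```text
t0.72 [0.3064 0.2549 0.2482] [179.9883   0.0066 109.8173] q [ 39.7667 -15.549   -8.919   96.6213  -0.0102 109.9494] F [ 0.5721 -0.0861  0.1591] open 0.0856 gf 0.0
shift mm [-505.1709   58.4513   88.2527]
twist 0.45059690182734874
```

Emit:
apply_moves(
  motion=[
    {"jaw": 1, "xyz": [-300, 35, 0], "twist": 0.45},
    {"jaw": 1, "xyz": [-300, 35, 0], "twist": 0.45},
    {"jaw": 1, "xyz": [-300, 35, 0], "twist": 0.45},
    {"jaw": 1, "xyz": [-300, 35, 0], "twist": 0.45},
    {"jaw": 1, "xyz": [-300, 35, 0], "twist": 0.45},
  ],
)

```text
time: 1.35
ee_pos: [0.4428, -0.0148, 0.2481]
tcp_rot: [-180.0, -0.0, 84.3]
wrist_force: [0.6, 1.0, 0.2]
opening: 0.0851
grasp_force: 0.0
```

```bash
python3 g.py .5327 -.2005 .15 84
```

```text
t1.35 [ 0.4428 -0.0148  0.2481] [-179.9996   -0.0014   84.3161] q [-1.9196 -9.5738 -4.0205 95.5536  0.0014 93.7644] F [0.6212 0.9687 0.1614] open 0.0851 gf 0.0
shift mm [-175.8486  107.8962   98.0804]
twist 0.00551666291307681
```

Emit:
apply_moves(
  motion=[
    {"jaw": 1, "xyz": [-176, 108, 60], "twist": 0},
    {"jaw": 1, "xyz": [-176, 108, 98], "twist": 0},
    {"jaw": 1, "xyz": [-176, 108, 98], "twist": 0},
    {"jaw": 1, "xyz": [-176, 108, 98], "twist": 0},
    {"jaw": 1, "xyz": [-176, 108, 98], "twist": 0},
  ],
)

```text
time: 1.98
ee_pos: [0.5319, -0.1999, 0.1472]
tcp_rot: [-179.7, -0.1, 84.2]
wrist_force: [-0.1, 0.3, 0.6]
opening: 0.0855
grasp_force: 0.0
```

```bash
python3 g.py .5327 -.2005 .104 84; python3 - <<'E'
from h import *
from workcell import camera
a,_=camera("top");b,_=camera("side")
A=cv2.resize(a[150:215,225:325],None,fx=4,fy=4,interpolation=2);B=cv2.resize(b[150:250,230:330],None,fx=4,fy=4,interpolation=2)
B=B[:400];A=cv2.copyMakeBorder(A,0,400-A.shape[0],0,0,0);cv2.imwrite("pics/a1.png",np.hstack([A,B])[:,:,::-1])
E
```

```text
t1.98 [ 0.5319 -0.1999  0.1472] [-179.7421   -0.0576   84.2347] q [-20.5911   6.8841   0.9648  84.3449  -0.0103  75.1741] F [-0.0883  0.3326  0.5956] open 0.0855 gf 0.0
shift mm [-0.5765  1.0601 43.1765]
twist 0.004095904841920397
```

View pics/a1.png

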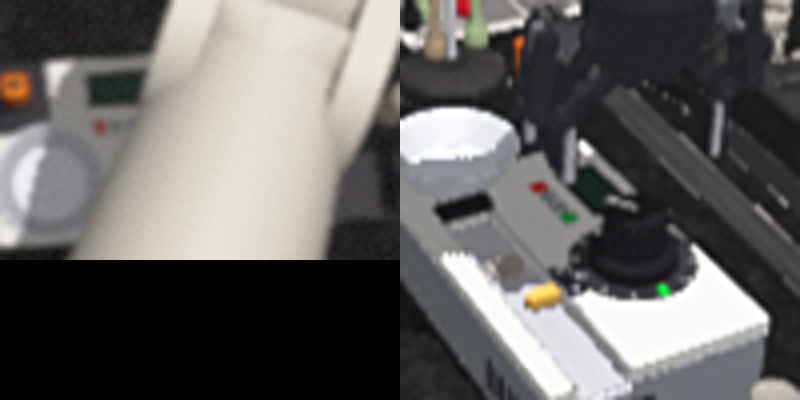

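The fingers straddle the knob, with the knob at crop pixel (638,225) below the midpoint of the pads. I lower and grip.

Emit:
apply_moves(
  motion=[
    {"jaw": 1, "xyz": [-0.6, 1, 40], "twist": 0},
    {"jaw": 1, "xyz": [-0.6, 1, 43], "twist": 0},
    {"jaw": 0.1, "xyz": [-0.6, 1, 43], "twist": 0},
    {"jaw": -0.2, "xyz": [-0.6, 1, 43], "twist": 0},
    {"jaw": -0.4, "xyz": [-0.6, 1, 43], "twist": 0},
  ],
  grip_force=40,
)

```text
time: 2.7
ee_pos: [0.5337, -0.1989, 0.1086]
tcp_rot: [179.9, 0.0, 84.4]
wrist_force: [-0.4, 0.6, 4.4]
opening: 0.0387
grasp_force: 41.2
```

Emit:
apply_moves(
  motion=[
    {"jaw": -0.4, "xyz": [0, 0, 0], "twist": 0},
    {"jaw": -0.4, "xyz": [0, 0, 0], "twist": 0},
    {"jaw": -0.4, "xyz": [0, 0, 0], "twist": 0},
  ],
)

```text
time: 3.08
ee_pos: [0.5337, -0.199, 0.1076]
tcp_rot: [180.0, 0.0, 84.4]
wrist_force: [0.0, 1.5, 4.3]
opening: 0.0385
grasp_force: 41.3
```

```bash
python3 g.py .5327 -.2005 .104 84
```

```text
t3.08 [ 0.5337 -0.199   0.1076] [179.9591   0.0039  84.3862] q [-20.4475   7.1605  -3.104   79.695    0.0067  75.1664] F [0.0066 1.4969 4.3123] open 0.0385 gf 41.3
shift mm [-1.636  -0.8559  3.5995]
twist 0.006739909449989295
```

Emit:
apply_moves(
  motion=[
    {"jaw": -0.4, "xyz": [0, 0, 2], "twist": 0},
    {"jaw": -0.4, "xyz": [0, 0, 3.5], "twist": 0},
    {"jaw": -0.4, "xyz": [0, 0, 3.5], "twist": 0},
  ],
  grip_force=60,
)

```text
time: 3.45
ee_pos: [0.5337, -0.199, 0.1042]
tcp_rot: [180.0, 0.0, 84.4]
wrist_force: [-1.5, 1.0, 7.2]
opening: 0.038
grasp_force: 62.3
```

```bash
python3 g.py
```

```text
t3.45 [ 0.5337 -0.199   0.1042] [179.953    0.0061  84.3866] q [-20.4462   7.2094  -3.4277  79.3158   0.0062  75.1672] F [-1.4619  0.9984  7.2155] open 0.0380 gf 62.3
```

Emit:
apply_moves(
  motion=[
    {"jaw": -0.4, "xyz": [0, 0, 0], "twist": -0.15},
    {"jaw": -0.4, "xyz": [0, 0, 0], "twist": -0.3},
    {"jaw": -0.4, "xyz": [0, 0, 0], "twist": -0.45},
    {"jaw": -0.4, "xyz": [0, 0, 0], "twist": -0.6},
    {"jaw": -0.4, "xyz": [0, 0, 0], "twist": -0.75},
  ],
)

```text
time: 4.08
ee_pos: [0.5336, -0.199, 0.1043]
tcp_rot: [180.0, 0.0, 127.6]
wrist_force: [-1.3, 1.3, 6.4]
opening: 0.0381
grasp_force: 65.8
```

```bash
python3 g.py; python3 -c "
from workcell import sensors;print(sensors.get_obs()['torque'])"
```

```text
t4.08 [ 0.5336 -0.199   0.1043] [179.9723   0.0231 127.6146] q [-20.4583   7.2009  -3.4253  79.3395   0.0112  31.9272] F [-1.3108  1.2918  6.4277] open 0.0381 gf 65.8
[ 0.62903358  0.03083288 -0.56283637]
```

```bash
cat > gate.py <<'E'
from h import *
from workcell import camera
b,_=camera("side");S=np.load("side0.npz")['p']
Y=lambda r,g,b:(r>180)&(g>130)&(b<120)
for p in(S,b):
    try: print(cen(p,Y,(255,212,280,235)))
    except Exception as e: print(e)
E
python3 gate.py
```

```text
(array([265.66666667, 223.29166667]), 24)
(array([266.26666667, 222.93333333]), 15)
```

The gate has drawn back as expected, so the dial is turning with the gripper.

Emit:
apply_moves(
  motion=[
    {"jaw": -0.4, "xyz": [0, 0, 0], "twist": -0.15},
    {"jaw": -0.4, "xyz": [0, 0, 0], "twist": -0.3},
    {"jaw": -0.4, "xyz": [0, 0, 0], "twist": -0.45},
    {"jaw": -0.4, "xyz": [0, 0, 0], "twist": -0.6},
    {"jaw": -0.4, "xyz": [0, 0, 0], "twist": -0.75},
  ],
)

```text
time: 4.75
ee_pos: [0.533, -0.1993, 0.1039]
tcp_rot: [-180.0, -0.0, 170.6]
wrist_force: [-4.3, -1.2, 7.7]
opening: 0.0378
grasp_force: 67.3
```

Emit:
apply_moves(
  motion=[
    {"jaw": -0.4, "xyz": [0, 0, 0], "twist": -0.15},
    {"jaw": -0.4, "xyz": [0, 0, 0], "twist": -0.3},
    {"jaw": -0.4, "xyz": [0, 0, 0], "twist": -0.45},
    {"jaw": -0.4, "xyz": [0, 0, 0], "twist": -0.6},
    {"jaw": -0.4, "xyz": [0, 0, 0], "twist": -0.75},
  ],
)

```text
time: 5.38
ee_pos: [0.5329, -0.1997, 0.1041]
tcp_rot: [-180.0, -0.1, -146.5]
wrist_force: [-5.1, -4.6, 7.7]
opening: 0.0379
grasp_force: 67.2
```

Emit:
apply_moves(
  motion=[
    {"jaw": -0.4, "xyz": [0, 0, 0], "twist": -0.15},
    {"jaw": -0.4, "xyz": [0, 0, 0], "twist": -0.3},
    {"jaw": -0.4, "xyz": [0, 0, 0], "twist": -0.37},
    {"jaw": -0.4, "xyz": [0, 0, 0], "twist": -0.37},
  ],
)

```text
time: 5.88
ee_pos: [0.5329, -0.1999, 0.1041]
tcp_rot: [-180.0, -0.1, -125.5]
wrist_force: [-4.4, -3.7, 8.0]
opening: 0.0371
grasp_force: 67.2
```

```bash
python3 g.py; python3 gate.py
```

```text
t5.88 [ 0.5329 -0.1999  0.1041] [-179.9719   -0.1278 -125.4962] q [-20.504    7.2071  -3.4364  79.3625  -0.1307 -75.0078] F [-4.3893 -3.7292  7.9579] open 0.0371 gf 67.2
(array([265.66666667, 223.29166667]), 24)
(array([nan, nan]), 0)h.py:17: RuntimeWarning: Mean of empty slice.
  return np.array([u.mean()+x0,v.mean()+y0]),len(u)
  ret = ret.dtype.type(ret / rcount)
```

Emit:
apply_moves(
  motion=[
    {"jaw": -0.4, "xyz": [0, 0, -3], "twist": 0},
    {"jaw": -0.4, "xyz": [0, 0, -5.5], "twist": 0},
    {"jaw": -0.4, "xyz": [0, 0, -5.5], "twist": 0},
  ],
  grip_force=20,
)

```text
time: 6.3
ee_pos: [0.5329, -0.1999, 0.1093]
tcp_rot: [-180.0, -0.1, -125.6]
wrist_force: [-3.6, -5.4, 3.9]
opening: 0.0378
grasp_force: 66.9
```

Emit:
apply_moves(
  motion=[
    {"jaw": 0.2, "xyz": [0, 0, 0], "twist": 0},
    {"jaw": 0.6, "xyz": [0, 0, 0], "twist": 0},
    {"jaw": 1, "xyz": [0, 0, 0], "twist": 0},
    {"jaw": 1, "xyz": [0, 0, -20], "twist": 0},
    {"jaw": 1, "xyz": [0, 0, -75], "twist": 0},
  ],
)

```text
time: 6.92
ee_pos: [0.5322, -0.1983, 0.1823]
tcp_rot: [179.7, -0.1, -125.5]
wrist_force: [1.1, -0.3, 0.7]
opening: 0.0856
grasp_force: 0.0
```

Emit:
apply_moves(
  motion=[
    {"jaw": 1, "xyz": [0, 0, -60], "twist": 0.18},
    {"jaw": 1, "xyz": [0, 0, -60], "twist": 0.36},
    {"jaw": 1, "xyz": [0, 0, -60], "twist": 0.54},
    {"jaw": 1, "xyz": [0, 0, -60], "twist": 0.72},
    {"jaw": 1, "xyz": [0, 0, -60], "twist": 0.9},
  ],
)

```text
time: 7.55
ee_pos: [0.5335, -0.1988, 0.2442]
tcp_rot: [180.0, -0.0, -177.4]
wrist_force: [-0.3, 0.5, -0.2]
opening: 0.0854
grasp_force: 0.0
```

```bash
python3 g.py .541 -.037 .22 92.4
```

```text
t7.55 [ 0.5335 -0.1988  0.2442] [ 179.9921   -0.0087 -177.3993] q [-20.4395   7.6014  12.4748  94.8845   0.0039 -23.0402] F [-0.3107  0.4919 -0.2067] open 0.0854 gf 0.0
shift mm [-14.828  161.3006  24.1718]
twist 1.5742985311671274
```

Emit:
apply_moves(
  motion=[
    {"jaw": 1, "xyz": [-9, 161, 0], "twist": 0},
    {"jaw": 1, "xyz": [-9, 161, 0], "twist": 0},
    {"jaw": 1, "xyz": [-9, 161, 0], "twist": 0},
    {"jaw": 1, "xyz": [-9, 161, 30], "twist": 0},
    {"jaw": 1, "xyz": [-9, 161, 30], "twist": 0},
  ],
)

```text
time: 8.18
ee_pos: [0.5333, -0.0371, 0.2124]
tcp_rot: [180.0, -0.2, -177.0]
wrist_force: [0.6, -0.9, 0.4]
opening: 0.0854
grasp_force: 0.0
```

```bash
python3 g.py .539 -.037 .121 -177.6; python3 gate.py 2>/dev/null; python3 - <<'E'
from h import *
from workcell import camera
a,_=camera("top");b,_=camera("side");np.savez("r1.npz",a=a,b=b)
A=cv2.resize(a[155:210,255:315],None,fx=6,fy=6,interpolation=2);B=cv2.resize(b[150:240,230:310],None,fx=5,fy=5,interpolation=2)
A=cv2.copyMakeBorder(A,0,450-A.shape[0],0,0,0);cv2.imwrite("pics/a2.png",np.hstack([A,B])[:,:,::-1])
E
```

```text
t8.18 [ 0.5333 -0.0371  0.2124] [ 179.9776   -0.1939 -177.0043] q [-3.9759  2.4462  3.4324 91.1815 -0.0013 -6.9716] F [ 0.572  -0.8917  0.4117] open 0.0854 gf 0.0
shift mm [-5.9656 -0.2565 91.4246]
twist 0.010396921034221511
(array([265.66666667, 223.29166667]), 24)
(array([nan, nan]), 0)
```

View pics/a2.png

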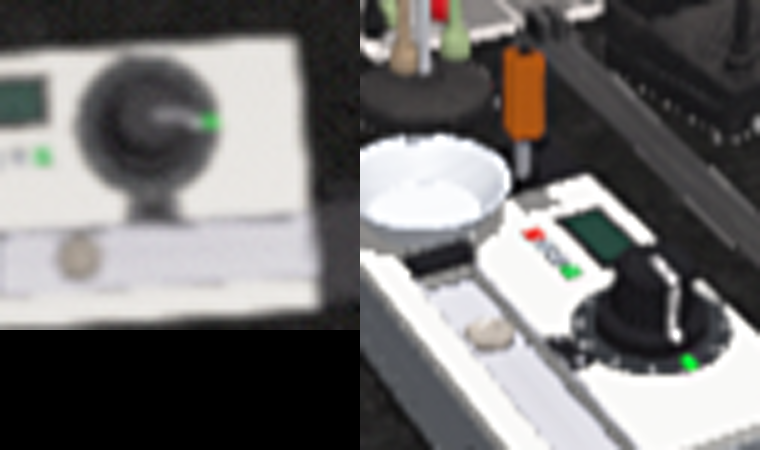

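```bash
python3 - <<'E'
from h import *
np.set_printoptions(precision=1,suppress=True)
r=np.load("r1.npz");S=np.load("side0.npz")['p']
c=np.array([.5327,-.2000])
for press in(0,.003):
  for a in(-15,0,15):
    th=np.radians(2.4-90+a);d=np.array([np.cos(th),np.sin(th)])
    f=lambda n,rr,z:proj(n,[*(c+rr*d),z-press])
    print(press,a,"top crop:",[(f("top",q,z)-[255,155])*6+2.5 for q,z in((0,.112),(.02,.112),(.028,.084))],"side crop:",[(f("side",q,z)-[230,150])*5+2 for q,z in((0,.112),(.02,.112),(.028,.084))])
# knob height: dark/light edge shift of knob top outline between images in side view
g0=S[188:232,270:310].mean(2);g1=r['b'][188:232,270:310].mean(2)
for u in(10,12,20,26,30): print(u+270,g0[:,u].astype(int)[:22],g1[:,u].astype(int)[:22])
E
```

```text
0 -15 top crop: [array([150.6, 112.6]), array([187.3, 119.9]), array([196.4, 130.4])] side crop: [array([294.4, 262.6]), array([306.4, 285.8]), array([308. , 342.1])]
0 0 top crop: [array([150.6, 112.6]), array([187.8, 110.3]), array([197.2, 117.3])] side crop: [array([294.4, 262.6]), array([316.3, 283.7]), array([321.7, 339. ])]
0 15 top crop: [array([150.6, 112.6]), array([185.8, 100.8]), array([194.4, 104.4])] side crop: [array([294.4, 262.6]), array([324.6, 280.1]), array([333.2, 333.8])]
0.003 -15 top crop: [array([150.2, 113.5]), array([186.7, 120.7]), array([195.9, 131.2])] side crop: [array([294.1, 267.6]), array([306. , 290.9]), array([307.6, 347. ])]
0.003 0 top crop: [array([150.2, 113.5]), array([187.3, 111.1]), array([196.6, 118.1])] side crop: [array([294.1, 267.6]), array([315.9, 288.7]), array([321.3, 343.9])]
0.003 15 top crop: [array([150.2, 113.5]), array([185.3, 101.7]), array([193.9, 105.2])] side crop: [array([294.1, 267.6]), array([324.2, 285.2]), array([332.8, 338.7])]
280 [ 66 176 251 255 253 186  88  47  53  56  57  71  70  53  33  74 177 190
 122  81  61  27] [ 67 177 251 255 253 187  88  47  54  59  60  61  59  48  33  74 177 192
 127  56  19  18]
282 [ 28  19  65 179 252 255 241 148  68  49 102 189 163  57  27  31  23  21
  21  21  23  26] [ 28  19  66 180 252 255 242 148  70  51  56  56  46  37  34  33  26  20
  19  24  26  25]
290 [33 32 33 33 30 32 32 32 31 30 34 37 36 42 41 39 41 39 37 32 28 28] [ 33  34  34  34  31  32  33  32  30  29  33  35  34  80 207 240 175  89
  42  23  21  23]
296 [67 70 87 78 47 29 28 33 35 30 29 31 30 37 42 40 28 31 85 86 44 23] [66 71 87 79 48 28 30 33 35 30 30 31 31 34 37 36 28 31 84 85 44 23]
300 [ 73  72  70  67  68  67  84  79  45  32  30  31  33  32  31  32  34  33
  27  71 173 179] [ 74  73  69  68  69  68  85  78  48  31  30  30  32  33  31  31  34  32
  27  71 173 180]
```

```bash
python3 - <<'E'
from h import *
from workcell import camera
np.set_printoptions(precision=4,suppress=True)
for n,box in(("side",(284,296,200,206)),("top",(276,284,170,177))):
    d0=np.load(n+"0.npz")['d'];_,d=camera(n);x0,x1,y0,y1=box
    e=(d-d0)[y0:y1,x0:x1];print(n,np.median(e)*1000,e.std()*1000)
    e=(d-d0)[y0:y1,x0+40:x1+40];print("ref",np.median(e)*1000)
E
```

```text
side -0.7184446 2.1207535
ref -0.5912185
top -0.35566092 147.46736
ref 0.8761287
```

Emit:
apply_moves(
  motion=[
    {"jaw": 1, "xyz": [-6, 0, 30], "twist": 0.01},
    {"jaw": 1, "xyz": [-6, 0, 60], "twist": 0.01},
    {"jaw": 1, "xyz": [-6, 0, 91], "twist": 0.01},
    {"jaw": 1, "xyz": [-6, 0, 91], "twist": 0.01},
    {"jaw": 1, "xyz": [-6, 0, 91], "twist": 0.01},
  ],
)

```text
time: 9.05
ee_pos: [0.5408, -0.0376, 0.125]
tcp_rot: [-180.0, 0.1, -177.7]
wrist_force: [-0.7, 0.5, -0.5]
opening: 0.0852
grasp_force: 0.0
```

```bash
python3 g.py .539 -.037 .121 -177.6; python3 - <<'E'
from h import *
from workcell import camera
b,_=camera("side");cv2.imwrite("pics/a3.png",cv2.resize(b[130:220,215:315],None,fx=6,fy=6,interpolation=2)[:,:,::-1])
E
```

```text
t9.05 [ 0.5408 -0.0376  0.125 ] [-179.9902    0.0997 -177.6624] q [-3.9793  3.1477 -5.4865 81.2656  0.0012 -6.3169] F [-0.7284  0.54   -0.4997] open 0.0852 gf 0.0
shift mm [1.8025 0.6903 3.9696]
twist -0.0010886593754171868
```

View pics/a3.png

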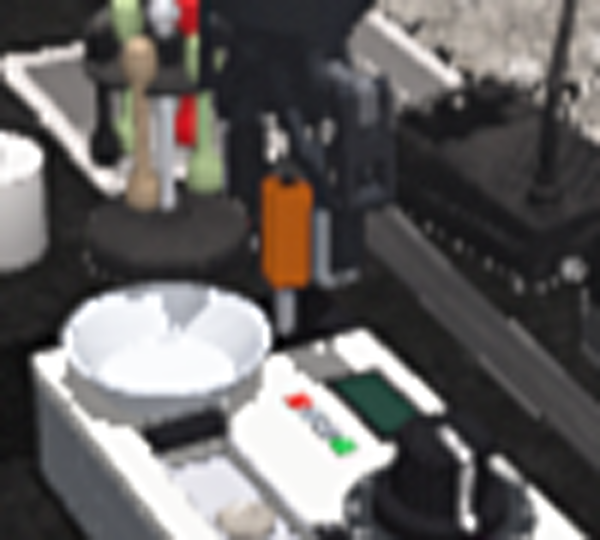

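The handle at (287,230) stands between the two fingers, at about (245,150) and (340,230). I close on it.

Emit:
apply_moves(
  motion=[
    {"jaw": 0.3, "xyz": [1, 0, 3], "twist": 0},
    {"jaw": 0, "xyz": [1, 0, 3], "twist": 0},
    {"jaw": -0.4, "xyz": [1, 0, 3], "twist": 0},
    {"jaw": -0.8, "xyz": [1, 0, 3], "twist": 0},
    {"jaw": -0.8, "xyz": [1, 0, 3], "twist": 0},
  ],
  grip_force=50,
)

```text
time: 9.72
ee_pos: [0.5392, -0.0374, 0.1204]
tcp_rot: [180.0, 0.0, -177.6]
wrist_force: [-0.5, 0.3, 0.3]
opening: 0.0175
grasp_force: 52.8
```

Emit:
apply_moves(
  motion=[
    {"jaw": -0.8, "xyz": [0, 0, 0], "twist": 0},
    {"jaw": -0.8, "xyz": [0, 0, 0], "twist": 0},
    {"jaw": -0.8, "xyz": [0, 0, 0], "twist": 0},
  ],
)

```text
time: 10.1
ee_pos: [0.5393, -0.0374, 0.1204]
tcp_rot: [-180.0, 0.0, -177.6]
wrist_force: [-0.4, 0.0, 2.1]
opening: 0.0175
grasp_force: 52.8
```

```bash
python3 g.py
```

```text
t10.10 [ 0.5393 -0.0374  0.1204] [-179.9999    0.0143 -177.6376] q [-3.9658  3.0728 -6.0665 80.8464  0.0015 -6.3282] F [-0.4223  0.0418  2.0975] open 0.0175 gf 52.8
```

Emit:
apply_moves(
  motion=[
    {"jaw": -0.8, "xyz": [0, 0, -20], "twist": 0},
    {"jaw": -0.8, "xyz": [0, 0, -50], "twist": 0},
    {"jaw": -0.8, "xyz": [0, 0, -85], "twist": 0},
    {"jaw": -0.8, "xyz": [0, 0, -85], "twist": 0},
  ],
)

```text
time: 10.6
ee_pos: [0.5402, -0.0375, 0.2078]
tcp_rot: [-180.0, 0.2, -177.6]
wrist_force: [-0.0, -0.8, -1.1]
opening: 0.0173
grasp_force: 52.8
```

Emit:
apply_moves(
  motion=[
    {"jaw": -0.8, "xyz": [30, -30, 0], "twist": 0},
    {"jaw": -0.8, "xyz": [60, -60, 0], "twist": 0},
    {"jaw": -0.8, "xyz": [85, -91, 0], "twist": 0},
    {"jaw": -0.8, "xyz": [85, -91, 0], "twist": 0},
    {"jaw": -0.8, "xyz": [85, -91, 0], "twist": 0},
  ],
)

```text
time: 11.22
ee_pos: [0.458, -0.1317, 0.2046]
tcp_rot: [180.0, -0.0, -177.7]
wrist_force: [-0.5, 0.6, -0.3]
opening: 0.0171
grasp_force: 52.7
```

```bash
python3 g.py .458 -.132 .16 -177.6; python3 - <<'E'
from h import *
from workcell import camera
b,_=camera("side");cv2.imwrite("pics/a4.png",cv2.resize(b[130:230,215:325],None,fx=6,fy=6,interpolation=2)[:,:,::-1])
c=lambda x,y:((x+.5)/5.9-.5+215,(y+.5)/5.9-.5+155)
print(onz("top",c(231,255),.072),onz("top",c(231,230),.072),onz("top",c(231,288),.072))
for n in["side"]: print((proj(n,(.458,-.132,.06))-[215,130])*6,(proj(n,(.458,-.132,.11))-[215,130])*6)
E
```

```text
t11.22 [ 0.458  -0.1317  0.2046] [ 179.9744   -0.0385 -177.6729] q [-16.0514  -5.7016  -5.3995  90.3467   0.0122 -18.3784] F [-0.4937  0.5565 -0.3007] open 0.0171 gf 52.7
shift mm [-0.0349 -0.3106 44.5563]
twist -0.0012731647867704587
[ 0.45916665 -0.11532476  0.072     ] [ 0.47319769 -0.11564734  0.072     ] [ 0.44070851 -0.1149004   0.072     ]
[207.40269906 491.25105134] [206.2482188  395.34259323]
```

View pics/a4.png

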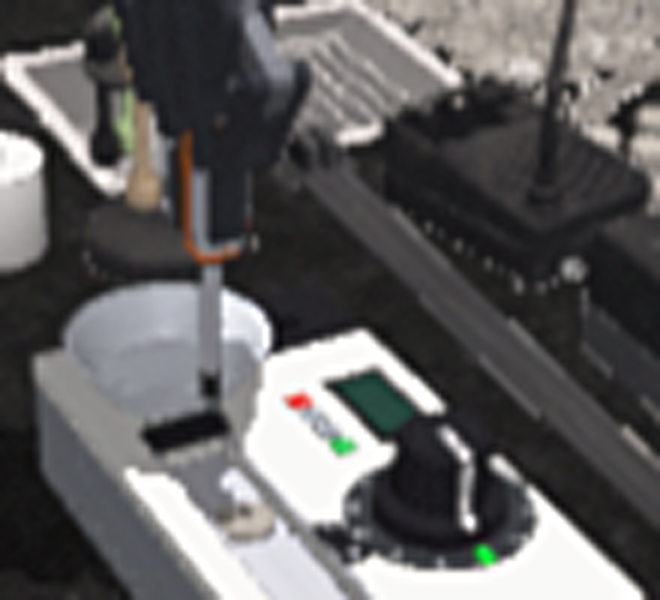

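Stick hangs upright with its tip at crop (210,398), as predicted; the coins are at (245,520) and the predicted landing point (207,491) lies behind them. I lower the stick.

Emit:
apply_moves(
  motion=[
    {"jaw": -0.8, "xyz": [0, 0, 20], "twist": 0},
    {"jaw": -0.8, "xyz": [0, 0, 38], "twist": 0},
    {"jaw": -0.8, "xyz": [0, 0, 44], "twist": 0},
    {"jaw": -0.8, "xyz": [0, 0, 46], "twist": 0},
    {"jaw": -0.8, "xyz": [0, 0, 46], "twist": 0},
  ],
)

```text
time: 11.9
ee_pos: [0.4582, -0.1318, 0.1597]
tcp_rot: [-180.0, 0.0, -177.6]
wrist_force: [0.4, -0.2, -0.7]
opening: 0.0174
grasp_force: 52.7
```

```bash
python3 g.py .458 -.132 .158 -177.6; python3 - <<'E'
from h import *
from workcell import camera
b,_=camera("side");cv2.imwrite("pics/a5.png",cv2.resize(b[130:230,215:325],None,fx=6,fy=6,interpolation=2)[:,:,::-1])
E
```

```text
t11.90 [ 0.4582 -0.1318  0.1597] [-179.9899    0.0274 -177.634 ] q [-16.0471  -5.933  -10.5615  85.3423  -0.001  -18.4132] F [ 0.432  -0.2317 -0.6839] open 0.0174 gf 52.7
shift mm [ 0.2359 -0.1829  1.6675]
twist -0.0005927603816522555
```

View pics/a5.png

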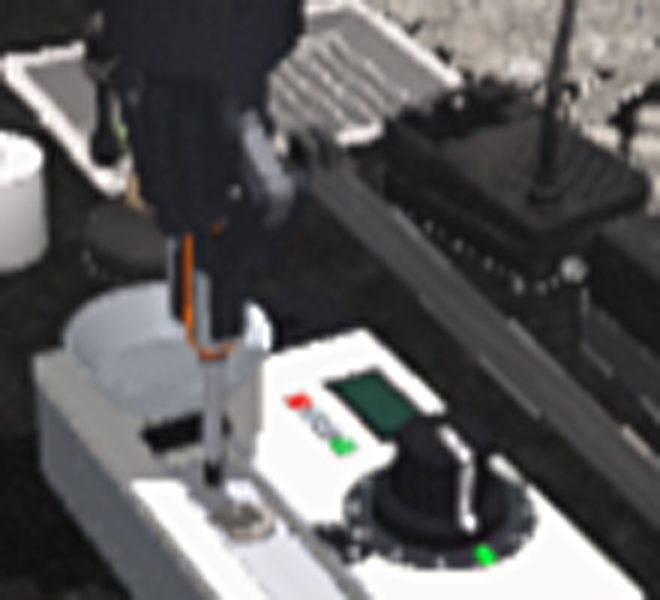

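The stick tip is in the track at (212,488), just behind the coins at (243,520). I feel for the bed.

Emit:
apply_moves(
  motion=[
    {"jaw": -0.8, "xyz": [0, 0, 1.5], "twist": 0},
    {"jaw": -0.8, "xyz": [0, 0, 1.5], "twist": 0},
  ],
)

```text
time: 12.2
ee_pos: [0.4581, -0.1319, 0.1579]
tcp_rot: [-180.0, 0.0, -177.6]
wrist_force: [-0.4, -0.2, -0.1]
opening: 0.0178
grasp_force: 52.7
```

Emit:
apply_moves(
  motion=[
    {"jaw": -0.8, "xyz": [0, 0, 1], "twist": 0},
    {"jaw": -0.8, "xyz": [0, 0, 1], "twist": 0},
  ],
)

```text
time: 12.45
ee_pos: [0.458, -0.1318, 0.1567]
tcp_rot: [-180.0, -0.0, -177.6]
wrist_force: [0.3, 0.1, -0.4]
opening: 0.0172
grasp_force: 52.7
```

Emit:
apply_moves(
  motion=[
    {"jaw": -0.8, "xyz": [0, -10, 0], "twist": 0},
    {"jaw": -0.8, "xyz": [0, -20, 0], "twist": 0},
    {"jaw": -0.8, "xyz": [0, -30, 0], "twist": 0},
    {"jaw": -0.8, "xyz": [0, -40, 0], "twist": 0},
    {"jaw": -0.8, "xyz": [0, -50, 0], "twist": 0},
  ],
)

```text
time: 13.08
ee_pos: [0.4601, -0.1826, 0.1567]
tcp_rot: [180.0, -0.0, -177.7]
wrist_force: [-0.3, -0.0, -0.2]
opening: 0.0175
grasp_force: 52.6
```

Emit:
apply_moves(
  motion=[
    {"jaw": -0.8, "xyz": [0, -10, 0], "twist": 0},
    {"jaw": -0.8, "xyz": [0, -20, 0], "twist": 0},
    {"jaw": -0.8, "xyz": [0, -30, 0], "twist": 0},
    {"jaw": -0.8, "xyz": [0, -40, 0], "twist": 0},
    {"jaw": -0.8, "xyz": [0, -50, 0], "twist": 0},
  ],
)

```text
time: 13.7
ee_pos: [0.4622, -0.2324, 0.1568]
tcp_rot: [-180.0, -0.0, -177.6]
wrist_force: [-0.5, 0.7, -0.2]
opening: 0.0173
grasp_force: 52.6
```

```bash
python3 g.py; python3 - <<'E'
from h import *
from workcell import camera
b,_=camera("side");cv2.imwrite("pics/a6.png",cv2.resize(b[160:290,220:330],None,fx=4.5,fy=4.5,interpolation=2)[:,:,::-1])
E
```

```text
t13.70 [ 0.4622 -0.2324  0.1568] [-179.9994   -0.0022 -177.637 ] q [-26.6954  -0.3565  -5.552   84.8061  -0.0016 -29.0584] F [-0.5149  0.7131 -0.2391] open 0.0173 gf 52.6
```

View pics/a6.png

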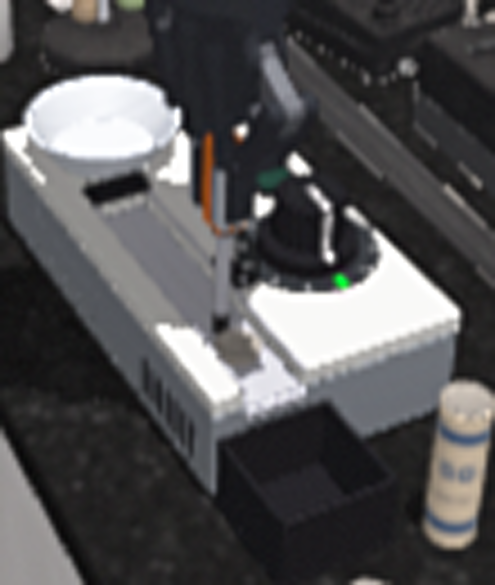

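The stick at (222,320) is pushing the coins at (240,350) along the track; I continue to the end. My picture quota is used, so I check by numbers from here.

Emit:
apply_moves(
  motion=[
    {"jaw": -0.8, "xyz": [0, -10, 0], "twist": 0},
    {"jaw": -0.8, "xyz": [0, -20, 0], "twist": 0},
    {"jaw": -0.8, "xyz": [0, -30, 0], "twist": 0},
    {"jaw": -0.8, "xyz": [0, -40, 0], "twist": 0},
    {"jaw": -0.8, "xyz": [0, -50, 0], "twist": 0},
  ],
)

```text
time: 14.38
ee_pos: [0.4642, -0.2824, 0.1568]
tcp_rot: [-180.0, 0.0, -177.6]
wrist_force: [0.7, -0.3, -1.6]
opening: 0.0175
grasp_force: 52.7
```

Emit:
apply_moves(
  motion=[
    {"jaw": -0.8, "xyz": [0, -8, 0], "twist": 0},
    {"jaw": -0.8, "xyz": [0, -14, 0], "twist": 0},
    {"jaw": -0.8, "xyz": [0, -14, 0], "twist": 0},
    {"jaw": -0.8, "xyz": [0, -14, 0], "twist": 0},
  ],
)

```text
time: 14.88
ee_pos: [0.4648, -0.2955, 0.1568]
tcp_rot: [180.0, -0.0, -177.6]
wrist_force: [-0.1, -0.2, -0.2]
opening: 0.0173
grasp_force: 52.7
```

```bash
python3 g.py; python3 - <<'E'
from h import *
from workcell import camera
b,d=camera("side");np.savez("r2.npz",b=b,d=d);S=np.load("side0.npz")['p']
np.set_printoptions(linewidth=220)
o=np.array([.4984,-.1585]);th=np.radians(2.4);M=np.array([[np.cos(th),-np.sin(th)],[np.sin(th),np.cos(th)]])
w=lambda x,y,z:[*(o+M@[x,y]),z]
print("tray floor px",proj("side",w(-.04,-.162,.005)),"track end",proj("side",w(-.04,-.13,.06)))
u,v=proj("side",w(-.04,-.162,.005)).round().astype(int)
print(b[v-14:v+12,u-14:u+14].mean(2).astype(int));print((b.astype(int)-S)[v-14:v+12,u-14:u+14].mean(2).astype(int))
E
```

```text
t14.88 [ 0.4648 -0.2955  0.1568] [ 179.9927   -0.0029 -177.6342] q [-32.4512   4.2111  -0.8608  84.9347   0.0044 -34.817 ] F [-0.1087 -0.1819 -0.1567] open 0.0173 gf 52.7
tray floor px [286.39202303 275.34959081] track end [280.20532064 248.83438262]
[[ 31  24  24  23  24  24  24  24  23  24  25  27  27  27  28  27  25  28  26  21  20  23  19  21  21  20  21  21]
 [ 36  30  24  23  22  23  22  23  24  24  26  27  28  25  25  26  26  27  28  21  20  22  21  23  21  21  23  23]
 [ 30  38  30  24  23  24  24  21  23  25  27  25  24  24  23  27  29  34  36  31  23  20  22  22  22  22  20  21]
 [ 23  34  34  24  22  22  24  25  23  22  24  23  25  31  24  30  33  36  38  38  32  22  22  20  21  20  23  23]
 [ 21  24  35  35  23  23  23  24  21  23  30  37  65  97  70  69  46  35  35  38  36  23  20  23  21  21  22  22]
 [ 21  20  27  37  31  24  23  20  20  32  64  86 118 182 162 164 124  72  39  35  38  31  23  20  21  22  22  23]
 [ 22  21  23  30  37  29  21  21  32  68  95 104 118 174 197 203 182 155  98  39  36  36  32  21  20  21  21  23]
 [ 21  20  21  24  35  36  25  22  49  95 10
[... 4432 characters left out ...]
   0   2]
 [  0   0   3   0   0   1  -1   0   1   2   0   1   0   3   0   1   0   0   1   0   0   1   0   0   2   0   1  -1]
 [  0   0   0  -1   3   0  -1   0   1   0   0   0  -1   1   0   0   0  -2   0   1   1   0   1  -1  -1  -3  -1   0]
 [ -1   0   1   0   3   1   0   0   0   1   0   0   2  -1   2   1   1   1   1   0   0   1   2   1   2   0   0  -1]
 [  0   0   0   1   1   0   0   1   0   0  -1   0   0  -1  -1  -2   0   0  -1  -1   2  -1   0  -1   0   1  -1   0]
 [  0   1  -1   0   0  -1   0   0   0   0   1   0   0   1   0   0   0   0   1  -1  -1   0   0   0   0   0   0   0]
 [  0  -1  -1   0  -1   0   0   1   1   1  -1   0   0   0  -1  -1   1   1   1   0  -1  -1   3  -1   0   2  -1   0]]
```

Emit:
apply_moves(
  motion=[
    {"jaw": -0.8, "xyz": [0, 0, -25], "twist": 0},
    {"jaw": -0.8, "xyz": [0, 0, -50], "twist": 0},
    {"jaw": -0.8, "xyz": [0, 0, -50], "twist": 0},
    {"jaw": -0.8, "xyz": [0, 0, -50], "twist": 0},
  ],
)

```text
time: 15.42
ee_pos: [0.4647, -0.2954, 0.206]
tcp_rot: [180.0, -0.0, -177.6]
wrist_force: [0.4, -0.5, 0.2]
opening: 0.017
grasp_force: 52.7
```

```bash
python3 g.py .5393 -.0374 .207 -177.63; python3 - <<'E'
from h import *
from workcell import camera
np.set_printoptions(precision=4,suppress=True)
b,d=camera("side");K,R,t=cam("side")
for uv in((283,271),(286,271),(289,270),(280,277)):
    print(uv,R.T@(np.linalg.inv(K)@np.array([*uv,1.])*d[uv[1],uv[0]]-t))
E
```

```text
t15.43 [ 0.4647 -0.2954  0.206 ] [ 179.9759   -0.032  -177.6256] q [-32.4483   4.4208   4.7898  90.409    0.0015 -34.8226] F [ 0.4422 -0.4564  0.17  ] open 0.0170 gf 52.7
shift mm [-85.2411 254.7266  -0.9494]
twist 7.596061778833996e-05
(283, 271) [ 0.4624 -0.3106  0.0094]
(286, 271) [ 0.4684 -0.314   0.01  ]
(289, 270) [ 0.4768 -0.3132  0.0088]
(280, 277) [ 0.4346 -0.3459  0.0365]
```

Emit:
apply_moves(
  motion=[
    {"jaw": -0.8, "xyz": [-17, 50, -5], "twist": 0},
    {"jaw": -0.8, "xyz": [-34, 102, -5], "twist": 0},
    {"jaw": -0.8, "xyz": [-51, 153, -5], "twist": 0},
    {"jaw": -0.8, "xyz": [-68, 204, -5], "twist": 0},
    {"jaw": -0.8, "xyz": [-85, 254.7, 0], "twist": 0},
  ],
)

```text
time: 16.1
ee_pos: [0.5393, -0.0359, 0.206]
tcp_rot: [-180.0, -0.0, -177.6]
wrist_force: [0.3, -0.4, -0.5]
opening: 0.0176
grasp_force: 52.7
```

Emit:
apply_moves(
  motion=[
    {"jaw": -0.8, "xyz": [0, 0, 0], "twist": 0},
    {"jaw": -0.8, "xyz": [0, 0, 0], "twist": 0},
    {"jaw": -0.8, "xyz": [0, 0, 0], "twist": 0},
  ],
)

```text
time: 16.48
ee_pos: [0.5389, -0.0387, 0.2066]
tcp_rot: [-180.0, -0.0, -177.7]
wrist_force: [0.1, -0.2, 0.1]
opening: 0.017
grasp_force: 52.7
```

```bash
python3 g.py .5393 -.0374 .175 -177.63; python3 - <<'E'
from h import *
from workcell import camera
np.set_printoptions(precision=4,suppress=True,linewidth=200)
b,d=camera("side")
for z in(.09,.105,.11,.12): print(z,proj("side",(.5393,-.0374,z)))
print(b[168:190,255:275].mean(2).astype(int))
E
```

```text
t16.48 [ 0.5389 -0.0387  0.2066] [-179.9952   -0.0188 -177.7193] q [-4.1036  2.9882  3.3491 90.3791 -0.0069 -6.3843] F [ 0.0655 -0.2018  0.0541] open 0.0170 gf 52.7
shift mm [-0.4175  1.2858 31.5956]
twist -0.001558871338886324
0.09 [262.141  178.3363]
0.105 [262.195  173.7669]
0.11 [262.2132 172.2266]
0.12 [262.2499 169.1201]
[[ 58  42  34  29  30  31  48  98 102  70  34  30  32  32  33  34  34  35  50  68]
 [ 49  47  77  36  30  27  24  37  46  30  28  30  32  32  32  36  35  29  34  51]
 [ 39  55 103  43  31  29  24  26  29  28  29  33  31  31  31  33  35  32  30  34]
 [ 34  47  78  36  31  32  29  28  29  28  32  31  33  30  29  31  33  33  33  31]
 [ 32  36  37  31  31  31  30  31  31  32  31  31  31  28  30  31  31  34  35  35]
 [ 32  34  31  31  31  32  33  31  36  36  34  29  30  32  31  34  34  35  32  33]
 [ 33  31  31  32  31  32  31  32  35  34  33  31  32  31  32  34  36  35  34  35]
 [ 32  32  35  37  35  33  35  37  37  36  38  36  38  36  35  35  36  38  40  42]
 [ 34  32  34  37  36  35  36  36  36  37  41  42  39  38  37  34  36  38  39  40]
 [ 28  34  36  38  42  4
[... 355 characters left out ...]
39  39  39  38  38  39  37  33  31]
 [233 238 254 239  75  11  20  24  25  30  40  40  40  39  39  38  39  37  35  32]
 [227 226 237 254 145  34  15  22  24  26  36  39  39  39  37  38  36  34  32  29]
 [227 223 224 238 244  75  10  19  21  22  26  31  38  36  34  30  28  32  46  64]
 [226 220 215 228 255  91   7  21  21  19  20  21  32  35  45  47  77 105 148 207]
 [222 215 208 225 255  93   4  17  17  15  19  25  41  63 124 157 232 239 244 255]
 [217 210 202 216 252  76   0  19  29  37  54  76 116 117 179 246 255 255 253 252]
 [210 204 206 227 178  69  30  64  94 110 128 134 152 168 241 255 252 250 249 249]
 [205 204 214 226 169 208 130 128 141 171 240 239 236 239 254 251 249 249 249 250]]
```

Emit:
apply_moves(
  motion=[
    {"jaw": -0.8, "xyz": [-0.4, 1.2, 5], "twist": 0},
    {"jaw": -0.8, "xyz": [-0.4, 1.2, 20], "twist": 0},
    {"jaw": -0.8, "xyz": [-0.4, 1.2, 31], "twist": 0},
    {"jaw": -0.8, "xyz": [-0.4, 1.2, 31], "twist": 0},
  ],
)

```text
time: 17.02
ee_pos: [0.5389, -0.0365, 0.1742]
tcp_rot: [180.0, -0.1, -177.6]
wrist_force: [-0.1, -0.1, 0.1]
opening: 0.0172
grasp_force: 52.7
```

Emit:
apply_moves(
  motion=[
    {"jaw": -0.8, "xyz": [0, 0, 4], "twist": 0},
    {"jaw": -0.8, "xyz": [0, 0, 8], "twist": 0},
    {"jaw": -0.8, "xyz": [0, 0, 12], "twist": 0},
    {"jaw": -0.8, "xyz": [0, 0, 14], "twist": 0},
  ],
)

```text
time: 17.52
ee_pos: [0.5395, -0.0364, 0.1615]
tcp_rot: [180.0, -0.0, -177.6]
wrist_force: [-0.2, 0.6, -0.9]
opening: 0.0177
grasp_force: 52.7
```

```bash
python3 g.py .5393 -.0374 .1215 -177.63
```

```text
t17.52 [ 0.5395 -0.0364  0.1615] [ 179.9984   -0.0114 -177.6351] q [-3.8641  2.8388 -1.7785 85.3943  0.0003 -6.229 ] F [-0.205   0.5915 -0.9182] open 0.0177 gf 52.7
shift mm [ 0.2474 -0.9521 40.0045]
twist -8.841065998326512e-05
```

The tip has entered the mouth without any force, so I continue.

Emit:
apply_moves(
  motion=[
    {"jaw": -0.8, "xyz": [0.2, -1, 4], "twist": 0},
    {"jaw": -0.8, "xyz": [0.2, -1, 12], "twist": 0},
    {"jaw": -0.8, "xyz": [0.2, -1, 20], "twist": 0},
    {"jaw": -0.8, "xyz": [0.2, -1, 28], "twist": 0},
    {"jaw": -0.8, "xyz": [0.2, -1, 35], "twist": 0},
  ],
)

```text
time: 18.15
ee_pos: [0.5393, -0.0374, 0.1261]
tcp_rot: [180.0, -0.0, -177.6]
wrist_force: [-0.0, 1.0, 0.2]
opening: 0.0172
grasp_force: 52.8
```

Emit:
apply_moves(
  motion=[
    {"jaw": -0.8, "xyz": [0, 0, 2], "twist": 0},
    {"jaw": -0.8, "xyz": [0, 0, 4], "twist": 0},
    {"jaw": -0.8, "xyz": [0, 0, 4], "twist": 0},
    {"jaw": -0.8, "xyz": [0, 0, 4], "twist": 0},
  ],
)

```text
time: 18.65
ee_pos: [0.5394, -0.0374, 0.1228]
tcp_rot: [180.0, 0.0, -177.6]
wrist_force: [-0.1, 2.3, -1.3]
opening: 0.0175
grasp_force: 52.8
```

```bash
python3 g.py .5393 -.0374 .1204 -177.63
```

```text
t18.65 [ 0.5394 -0.0374  0.1228] [ 179.9937    0.0006 -177.6374] q [-3.9734  3.0767 -5.7973 81.1261  0.0063 -6.336 ] F [-0.1015  2.2649 -1.3183] open 0.0175 gf 52.8
shift mm [0.1067 0.0419 2.4314]
twist -0.0001299658361190823
```

Emit:
apply_moves(
  motion=[
    {"jaw": -0.8, "xyz": [0, 0, 1.2], "twist": 0},
    {"jaw": -0.8, "xyz": [0, 0, 2.4], "twist": 0},
    {"jaw": -0.8, "xyz": [0, 0, 2.4], "twist": 0},
  ],
  grip_force=25,
)

```text
time: 19.02
ee_pos: [0.5395, -0.0375, 0.1204]
tcp_rot: [180.0, 0.0, -177.6]
wrist_force: [0.2, 1.5, 0.3]
opening: 0.0173
grasp_force: 52.9
```

Emit:
apply_moves(
  motion=[
    {"jaw": -0.4, "xyz": [0, 0, 0], "twist": 0},
    {"jaw": -0.2, "xyz": [0, 0, 0], "twist": 0},
    {"jaw": 0.2, "xyz": [0, 0, 0], "twist": 0},
    {"jaw": 0.6, "xyz": [0, 0, 0], "twist": 0},
    {"jaw": 0.6, "xyz": [0, 0, 0], "twist": 0},
  ],
)

```text
time: 19.65
ee_pos: [0.5394, -0.0375, 0.1204]
tcp_rot: [-180.0, -0.0, -177.6]
wrist_force: [0.2, -0.5, 0.3]
opening: 0.0683
grasp_force: 0.0
```

Emit:
apply_moves(
  motion=[
    {"jaw": 0.6, "xyz": [0, 0, -20], "twist": 0},
    {"jaw": 0.6, "xyz": [0, 0, -60], "twist": 0},
    {"jaw": 0.6, "xyz": [0, 0, -110], "twist": 0},
    {"jaw": 0.6, "xyz": [50, 50, -120], "twist": 0},
    {"jaw": 0.6, "xyz": [90, 90, -120], "twist": 0},
  ],
)

```text
time: 20.27
ee_pos: [0.4474, 0.0474, 0.2412]
tcp_rot: [180.0, 0.1, -177.7]
wrist_force: [0.6, 0.5, 1.0]
opening: 0.0678
grasp_force: 0.0
```

Emit:
apply_moves(
  motion=[
    {"jaw": 0.6, "xyz": [50, 50, 0], "twist": 0},
    {"jaw": 0.6, "xyz": [90, 90, 0], "twist": 0},
    {"jaw": 0.6, "xyz": [90, 90, 0], "twist": 0},
    {"jaw": 0.6, "xyz": [90, 90, 0], "twist": 0},
  ],
)

```text
time: 20.78
ee_pos: [0.3545, 0.1331, 0.2406]
tcp_rot: [180.0, 0.1, -177.6]
wrist_force: [0.4, -0.7, -0.1]
opening: 0.0685
grasp_force: 0.0
```

```bash
python3 g.py; python3 gate.py 2>/dev/null; python3 - <<'E'
from h import *
from workcell import camera
np.set_printoptions(precision=4,suppress=True,linewidth=200)
O=lambda r,g,b:(r>170)&(g>60)&(g<150)&(b<80)
r1=np.load("r1.npz")
for n,box,k in(("top",(222,162,236,180),'a'),("side",(255,155,272,180),'b')):
    z=np.load(n+"0.npz");p,d=camera(n)
    print(n,cen(z['p'],O,box),cen(p,O,box))
    df=np.abs(p.astype(int)-z['p']).max(2)>60;df=cv2.morphologyEx(df.astype(np.uint8),cv2.MORPH_OPEN,np.ones((2,2),np.uint8))
    N,_,st,ce=cv2.connectedComponentsWithStats(df)
    print([(s.tolist(),c.round().tolist()) for s,c in zip(st[1:],ce[1:])])
    w=(slice(190,225),slice(270,310)) if n=="side" else (slice(165,190),slice(268,292))
    print("dial vs after-turn",np.abs(p.astype(int)-r1[k])[w].mean(), "vs before",np.abs(p.astype(int)-z['p'])[w].mean())
    w2=(slice(196,208),slice(282,297)) if n=="side" else (slice(170,177),slice(276,284))
    print("knob depth diff mm",1000*np.median((d-z['d'])[w2]))
E
```

```text
t20.77 [0.3545 0.1331 0.2406] [ 179.9939    0.0592 -177.5701] q [ 20.592  -18.4827 -11.9984  96.4261  -0.0127  18.1621] F [ 0.3944 -0.6963 -0.1011] open 0.0685 gf 0.0
(array([265.66666667, 223.29166667]), 24)
(array([nan, nan]), 0)
top (array([228.5333, 171.3333]), 30) (array([228.5172, 171.069 ]), 29)
[([276, 175, 5, 4, 13], [278.0, 177.0]), ([287, 175, 2, 2, 4], [288.0, 176.0]), ([280, 194, 3, 5, 15], [281.0, 196.0]), ([309, 194, 5, 6, 26], [311.0, 196.0]), ([53, 197, 79, 38, 1694], [95.0, 221.0]), ([268, 196, 3, 2, 6], [269.0, 196.0]), ([267, 200, 4, 2, 8], [268.0, 200.0]), ([136, 206, 28, 25, 325], [150.0, 219.0]), ([127, 231, 75, 91, 1966], [161.0, 266.0]), ([68, 239, 2, 3, 6], [68.0, 240.0]), ([69, 243, 2, 2, 4], [70.0, 244.0]), ([71, 249, 2, 2, 4], [72.0, 250.0]), ([73, 254, 51, 25, 208], [94.0, 269.0]), ([88, 284, 7, 9, 35], [91.0, 288.0]), ([94, 294, 3, 3, 7], [95.0, 295.0]), ([0, 298, 39, 32, 658], [16.0, 316.0]), ([204, 308, 27, 14, 262], [215.0, 314.0]), ([205, 325, 27, 16, 201], [216.0, 333.0]), ([230, 325, 12, 10, 70], [236.0, 330.0]), ([244, 334, 14, 37, 294], [252.0, 
[... 1526 characters left out ...]
3], [48.0, 213.0]), ([35, 183, 9, 5, 18], [39.0, 185.0]), ([45, 182, 3, 2, 6], [46.0, 182.0]), ([14, 185, 18, 18, 66], [21.0, 193.0]), ([0, 201, 6, 9, 29], [2.0, 205.0]), ([282, 200, 13, 13, 43], [290.0, 205.0]), ([89, 204, 31, 39, 500], [103.0, 220.0]), ([292, 214, 3, 5, 12], [293.0, 216.0]), ([0, 217, 7, 6, 31], [3.0, 219.0]), ([254, 217, 8, 5, 21], [258.0, 219.0]), ([4, 222, 8, 8, 37], [7.0, 225.0]), ([262, 222, 9, 7, 45], [266.0, 225.0]), ([0, 224, 3, 3, 8], [1.0, 225.0]), ([38, 251, 49, 21, 358], [63.0, 261.0]), ([0, 259, 24, 20, 182], [9.0, 268.0]), ([281, 266, 12, 10, 87], [286.0, 271.0])]
dial vs after-turn 0.6795238095238095 vs before 7.445952380952381
knob depth diff mm -0.33152103
```

```bash
python3 -c "
from workcell import bot;print(bot.job_done())"
```

```text
the job is handed in; nothing more can be done
None
```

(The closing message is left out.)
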